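Clip the test weight onto the load cell's eye bolt

ROBOT

A 7-joint arm with a two-finger parallel gripper is mounted at the origin on the work surface. World frame = base frame: x ahead of the robot, y to its left, z up, the work surface at z = 0. Lengths are in m, angles in rad, forces in N, time in s.
With the tool pointing down it reaches from about 0.425 to 0.825 m from the base axis. Payload 3.6 kg.
Tool frame: the origin (TCP) lies where the fingers leave the gripper's body, on its centre line; the fingertips stand 73 mm ahead of it and the grasp point (between the pads) lies 54 mm ahead of it; x points along the fingers, y is the direction in which the jaws open and shut, and the axes are right-handed (so a half turn about x gives the same grasp; the last joint's range is limited). The gripper opens to 85 mm and grips with 20 to 120 N. Pads are 22 mm wide; open, the fingers measure 114 mm over their backs; the gripper's body (76 mm by 85 mm) begins 54 mm behind the grasp point. The pads swing forward as they close: fully open they stand 13 mm farther back than shut.
Start: joints at [-1.306, 0.615, -0.013, 1.423, 0.008, 1.103, -0.04], TCP at [0.186, 0.623, 0.304] pointing down, gripper open.
Joint ranges: [-3.12, 3.12], [-0.3, 2.06], [-1.34, 1.32], [0.26, 2.42], [-1.36, 4.5], [0.01, 1.98], [-2.84, 2.84]. Speed limits (rad/s): [2.79, 2.79, 3.14, 3.14, 3.14, 3.14, 3.14].

INTERFACE

Orientations are given as a unit quaternion [x, y, z, w].
In Python, from station import arm, snapshot, camera_info, ticket gives the robot as it stands. Calls block until the motion is done:
- arm.movep(position, orientation): joint-space move of the TCP to a pose.
- arm.line_to(position, velocity=0.15, ori=None): straight line of the TCP; ori=None keeps the orientation; velocity is the mean speed in m/s.
- arm.move_j(angles): joint-space move.
- arm.move_gripper(opening, effort=None): opening from 0.0 (shut) to 1.0 (fully open); effort is the grip in N (None keeps the last); returns when the fingers have stopped.
- arm.pause(seconds).
- arm.ik(position, orientation): joint angles nearest the present ones, or None.
- snapshot(name): name is "scene" or "top"; returns the picture (384x512x3 uint8, blue, green, red); there is no depth.
- camera_info(name): a dict with "fx", "fy", "cx", "cy" (pixels), "R" (3x3) and "t" (3): a world point X has camera coordinates R X + t. Camera axes: x right, y down, z forward; pixel columns grow to the right and rows downward; lengths in m; the calibration is good to about 2 mm. A picture is of the moment at which its call begins. camera_info takes no time and is no camera call.
A pose or a line that the arm cannot do raises arm.MotionError and nothing moves.
- ticket.finish_job(): hands the job in, once; it reports no verdict.
Readings, each from a call of its own:
- arm.read_time(): time.
- arm.read_joint_positions(): joint angles.
- arm.read_dq(): joint speeds.
- arm.read_effort(): joint torques, N m.
- arm.read_tool_pos(): TCP position.
- arm.read_eef_rot(): TCP orientation.
- arm.read_ft_force(): force on the tool from outside, world axes, zero at the start.
- arm.read_wrist_torque(): the same for the moment, N m.
- arm.read_opening(): opening from 0.0 (shut) to 1.0 (fully open).
Only numpy, scipy, OpenCV 4.12 (cv2) and the standard library are available. Lean on these libraries where they do the work, as an engineer would, in place of code of your own. Each camera call takes 0.05 s, during which the arm holds its last target. There are 200 camera calls.

TASK

Hang the test weight from the eye bolt of the load cell by its snap hook: push the hook's sprung gate against the ring until the ring goes in and the gate snaps shut behind it, then let the weight down gently and leave it hanging still and clear of the bench. The load cell is delicate: never load it with more than about 25 newtons, and leave the other things on the bench where they are.

Things in the scene. Friction and masses are not known exactly. Their poses are not given: they have to be found in the camera images.
- weight: Loose steel test weight, about 0.6 kg, upright on the bench: disc 50 mm across, 28 mm high, a short stem, and fixed rigidly on it a snap hook of 10 mm round steel; 150.5 mm high. Origin: centre of the underside, z up. The hook lies in the x-z plane (y from -5 to 5 mm), its gate side facing +x, its plain spine on the -x side. The crown (top arch) peaks at x = 0; its inside is at z = 140.5 mm.
- hook_spine (a point): Top of the hook's straight spine, at x = -15.5, y = 0, z = 131 mm in the weight's frame (bar centreline; the spine runs straight down from here to z = 66 mm, the crown arches on above it). Good place to grasp from above, across the 10 mm thickness, clear of the ring's path.
- hook_mouth (a point): On the shut gate's centreline just below the nose: x = 15.5, y = 0, z = 111 mm in the weight's frame. The nose, the crown's free end, comes down at x = 15.5 mm to z = 121 mm. The gate, 8 mm thick, stands below it from its hinge at z = 71 to its free end at z = 120 mm and swings in towards the spine. The ring's bar must meet the gate within 4 mm of this height.
- gate (a joint): Swing of the gate in rad: 0 shut, 0.52 open on its stop, sprung shut. At the mouth it takes about 3 N to start and 6 N at the stop. The bar must be pushed in until the gate is almost on its stop (bar centre then about 12 mm inside the shut gate's centreline): only then can it pass behind the nose. Then lower the hook: the bar rises 25 mm into the crown and the gate springs shut below it.
- hook_seat (a point): Point on the weight, in its frame at x = 0, y = 0, z = 135.5 mm: where the centre of the ring's bar lies when the hook hangs on it, 10 mm under the crown's centreline.
- stand: Fixed load-cell stand: foot plate 150 x 130 x 12 mm, 40 mm square post 259 mm high, clamped to it a level 30 x 30 mm aluminium beam with the eye bolt on its free end. Origin: on the bench straight below point eye_nominal; +x runs level from there along the beam to the post (axis at x = 197 mm), z up. Bracket and beam span x = 56 to 171 mm. The hook goes on gate first, pushed along +x.
- eye_nominal (a point): Fixed on the stand: nominal bar centre of the eye bolt's ring at its point farthest from the beam, 190 mm up. The ring lies flat: 10 mm round bar, 25 mm clear inside, its centre 17.5 mm along +x. But the beam is clamped and the eye bolt screwed in by hand: the real ring sits up to 12 mm higher or lower and up to 8 mm back or forth along x. Find it by touch or sight; it does not move when pushed.
- cylinder: Bystander: small pneumatic cylinder with square aluminium end caps, lying on the bench, 34 mm high, about 190 mm long along its x. Origin: underside of its middle.
- white_part: Bystander: white plastic workpiece, upright round slug 40 mm in diameter, 35 mm high. Origin: centre of its underside.
- black_part: Bystander: black plastic workpiece, same shape as the white one. Origin: centre of its underside.
- plain_weight: Bystander: small steel weight with a knob and no hook, 40 mm in diameter, 42 mm high. Origin: centre of its underside.
Not all that is in view belongs to the job. What is shaped like the weight but blue, green or orange is not meant.

How it is judged:
On the way, in this order (a step that is already met when the one before it is completed fails the run):
1. the ring pushes the hook's gate open (value of joint gate above 0.25 rad and contact force between weight and stand above 0.5 N), for 0.04 s.
2. the gate has snapped shut with the ring inside the hook (value of joint gate below 0.06 rad and x of hook_seat in the frame of stand between -0.016 and 0.05 m and horizontal distance between hook_seat and stand below 0.055 m and height (world z) of hook_seat between 0.165 and 0.213 m), for 0.1 s.
At the end, for the whole second after the job is handed in: The weight hangs from the eye bolt of the load cell with the ring inside the shut snap hook: gate under 0.06 rad, the stand carrying the weight, its underside 30 to 80 mm above the bench, upright within 0.25 rad and still (under 0.06 m/s) (value of joint gate below 0.06 rad and contact force between weight and stand above 2 N and height (world z) of weight between 0.03 and 0.08 m and horizontal distance between hook_seat and stand below 0.055 m and angle between weight's own z axis and vertical below 0.25 rad and linear speed of weight below 0.06 m/s); the robot touches nothing.
It fails at once if the load cell, its eye bolt or its stand is loaded with more than 30 N (contact force between anything else and stand above 30 N).
It fails at once if a bystander is moved by more than 20 mm (distance of any of cylinder, white_part, black_part, plain_weight from where it was at the start of the episode above 0.02 m).
It also fails if it takes over 64 s, if anything falls off the work surface, if the arm or the gripper's body presses on something with over 40 N, if the wrist force passes 120 N, or if a joint passes its speed limit or range.

## Working session

There is one attempt and no reset: what is moved stays moved. The work goes in short steps, each a Python script; the robot and the scene stay as the last script left them, time stands still between calls to the robot, and variables do not carry over. Pictures are saved under pics/ and viewed, about 8 in all and at most 12, crops included, and the job is handed in when it is done.

```bash
ls; mkdir -p pics; python3 - <<'E'
from station import arm,snapshot,camera_info
import cv2,numpy as np
for n in("scene","top"):
    im=snapshot(n);cv2.imwrite(f"pics/{n}0.png",im)
    c=camera_info(n);print(n,c, -np.array(c["R"]).T@np.array(c["t"]))
print(arm.read_time(),arm.read_eef_rot(),arm.read_ft_force())
E
```

```text
pics
scene {'fx': 385.3206932072036, 'fy': 385.3206932072036, 'cx': 259.08595502744686, 'cy': 197.1755170007016, 'R': array([[-0.7874618 ,  0.61634269, -0.00505949],
       [ 0.52016035,  0.66012729, -0.54190881],
       [-0.33066163, -0.42936424, -0.84042206]]), 't': array([ 0.5035436 , -0.14925984,  1.15707949])} [0.85676219 0.28498363 0.89409757]
top {'fx': 456.9001315234052, 'fy': 456.9001315234052, 'cx': 253.2015131102268, 'cy': 187.58580300517073, 'R': array([[-0.0246816 , -0.99966552,  0.00772472],
       [-0.99831382,  0.02424066, -0.05274385],
       [ 0.05253895, -0.00901349, -0.9985782 ]]), 't': array([-0.07965395,  0.58299339,  1.02541327])} [ 0.52617023 -0.0845169   1.05531995]
0.1 [ 0.10163724  0.69975171 -0.10323285  0.69954299] [-1.00322732 -0.20993145  0.33350495]
```

View pics/scene0.png

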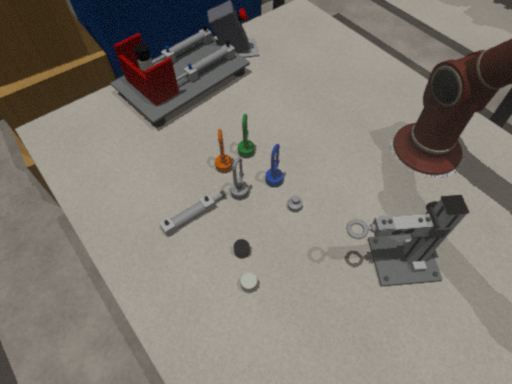

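View pics/top0.png

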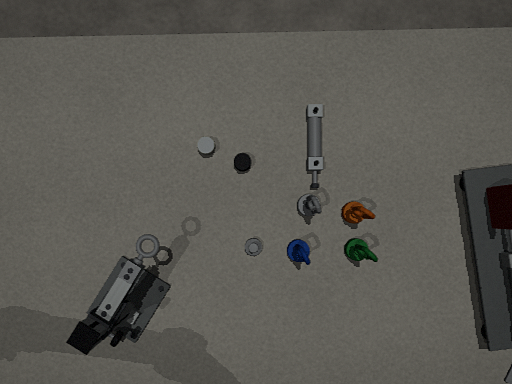

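The scene view shows the grey weight at about (240,185) and the ring at (358,229). In the top view they are at (308,206) and (148,245). I'll enlarge both next.

```bash
python3 - <<'E'
import cv2,numpy as np
s=cv2.imread("pics/scene0.png");t=cv2.imread("pics/top0.png")
def c(im,x,y,w=66,h=50):
    o=cv2.resize(im[y:y+h,x:x+w],None,fx=6,fy=6,interpolation=cv2.INTER_CUBIC)
    for k in range(0,w,10): cv2.line(o,(k*6+3,0),(k*6+3,5),(0,255,255),1); cv2.putText(o,str(x+k),(k*6-5,16),0,.35,(0,255,255))
    for k in range(0,h,10): cv2.line(o,(0,k*6+3),(5,k*6+3),(0,255,255),1); cv2.putText(o,str(y+k),(6,k*6+6),0,.35,(0,255,255))
    return o
m=np.vstack([np.hstack([c(s,205,152),c(s,335,210)]),np.hstack([c(t,280,185),c(t,120,225)])])
cv2.imwrite("pics/m1.png",np.clip(m*1.5,0,255).astype(np.uint8))
E
```

```text
(no output)
```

View pics/m1.png

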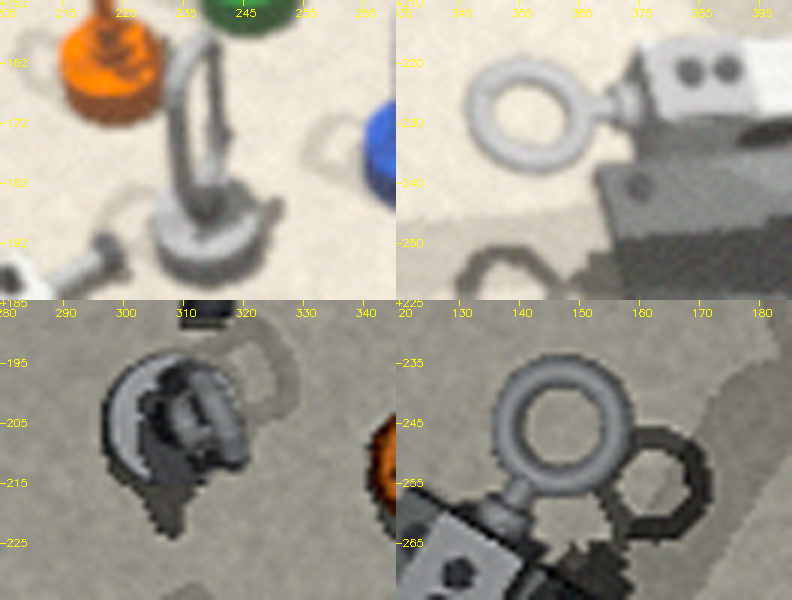

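Montage: the ring hole is centred at scene (357,228.5) and top (147.4,245.5). The hook's gate (the thinner leg with the nose joint) is on the right in the scene view. The spine is on the left, and the crown strip in the top view runs along (40,80).

```bash
cat > h.py <<'E'
import numpy as np,cv2
from station import arm,snapshot,camera_info
from scipy.spatial.transform import Rotation as Ro
C={n:camera_info(n) for n in("scene","top")}
def ray(n,u,v):
    c=C[n];R=np.array(c["R"]);d=R.T@np.array([(u-c["cx"])/c["fx"],(v-c["cy"])/c["fy"],1]);return -R.T@np.array(c["t"]),d/np.linalg.norm(d)
def onz(n,u,v,z):
    o,d=ray(n,u,v);return o+d*(z-o[2])/d[2]
def tri(a,b):
    o1,d1=ray("scene",*a);o2,d2=ray("top",*b)
    s=np.linalg.lstsq(np.c_[d1,-d2],o2-o1,rcond=None)[0];p,q=o1+s[0]*d1,o2+s[1]*d2
    return (p+q)/2,np.linalg.norm(p-q)
def proj(n,X):
    c=C[n];p=np.array(c["R"])@X+c["t"];return np.array([c["fx"]*p[0]/p[2]+c["cx"],c["fy"]*p[1]/p[2]+c["cy"]])
def quat(yaw): # jaws along direction yaw, tool down
    y=np.array([np.cos(yaw),np.sin(yaw),0]);x=np.array([0,0,-1.]);return Ro.from_matrix(np.c_[x,y,np.cross(x,y)]).as_quat()
def zm(im,x,y,w=66,h=50,f=6):
    o=cv2.resize(im[y:y+h,x:x+w],None,fx=f,fy=f,interpolation=cv2.INTER_CUBIC)
    for k in range(0,w,10): cv2.putText(o,"|"+str(x+k),(k*f,10),0,.35,(0,255,255))
    for k in range(0,h,10): cv2.putText(o,"-"+str(y+k),(0,k*f+6),0,.35,(0,255,255))
    return np.clip(o*1.5,0,255).astype(np.uint8)
E
python3 - <<'E'
from h import *
s=cv2.imread("pics/scene0.png");t=cv2.imread("pics/top0.png")
zz=lambda x,y,x0,y0:(x0+(x+.5)/6-.5,y0+(y+.5)/6-.5)
R,e=tri(zz(135,114,335,210),zz(167,126,120,225));print("ring ctr",R,e)
sh=onz("top",*zz(112,205,120,225),R[2]);d=sh-R;print("shank yaw",np.degrees(np.arctan2(d[1],d[0])))
g=cv2.cvtColor(t,cv2.COLOR_BGR2GRAY);m=np.zeros_like(g);m[255:330,85:150]=(g[255:330,85:150]>150)*255
cs=max(cv2.findContours(m,0,2)[0],key=cv2.contourArea);r=cv2.minAreaRect(cs);b=cv2.boxPoints(r);print(r)
P=np.array([onz("top",*p,R[2]+.015) for p in b])
for i in range(4):
    d=P[(i+1)%4]-P[i];print("beam edge",np.linalg.norm(d),np.degrees(np.arctan2(d[1],d[0])))
# weight
c0,e=tri(zz(208,215,205,152),zz(172,112,280,185))
print("disc top ctr?",c0,e)
k,e=tri(zz(197,45,205,152),zz(214,115,280,185));print("crown top",k,e)
a=onz("top",*zz(195,75,280,185),.145);b=onz("top",*zz(235,155,280,185),.145);d=b-a
print("mid",(a+b)/2,"gate yaw",np.degrees(np.arctan2(d[1],d[0])),np.linalg.norm(d))
# spine leg bottom/top in scene on vertical plane
for n in [(172,90),(186,195)]: print(zz(*n,205,152))
for n in [(215,52),(217,180)]: print(zz(*n,205,152))
E
```

```text
ring ctr [0.46695041 0.11014298 0.18687524] 0.000501525439248043
shank yaw 144.20145042401Traceback (most recent call last):
  File "<stdin>", line 7, in <module>
ValueError: max() iterable argument is empty
```

```bash
python3 - <<'E'
from h import *
s=cv2.imread("pics/scene0.png");t=cv2.imread("pics/top0.png")
zz=lambda x,y,x0,y0:(x0+(x+.5)/6-.5,y0+(y+.5)/6-.5)
R=np.array([0.46695,0.11014,0.18688])
g=cv2.cvtColor(t,cv2.COLOR_BGR2GRAY);sub=g[255:330,85:150];print(np.percentile(sub,[20,50,80,95,99]))
for th in (105,115,125):
  m=np.zeros_like(g);m[255:330,85:150]=(sub>th)*255
  cl=cv2.findContours(m,0,2)[0]
  if not cl: continue
  r=cv2.minAreaRect(max(cl,key=cv2.contourArea));b=cv2.boxPoints(r);print(th,r)
  P=np.array([onz("top",*p,R[2]+.015) for p in b])
  for i in range(2):
    d=P[(i+1)%4]-P[i];print("edge",np.linalg.norm(d),np.degrees(np.arctan2(d[1],d[0])),(P.mean(0)-R))
c0,e=tri(zz(208,215,205,152),zz(172,112,280,185))
print("disc top ctr?",c0,e)
k,e=tri(zz(197,45,205,152),zz(214,115,280,185));print("crown top",k,e)
a=onz("top",*zz(195,75,280,185),.145);b=onz("top",*zz(235,155,280,185),.145);d=b-a
print("mid",(a+b)/2,"gate yaw",np.degrees(np.arctan2(d[1],d[0])),np.linalg.norm(d))
# overlay hypotheses
o=(a+b)/2;o[2]=0
big_s=zm(s,205,152);big_t=zm(t,280,185)
for yaw,col in((-153,(0,0,255)),):
  y=np.radians(yaw);ux=np.array([np.cos(y),np.sin(y),0])
  pts=[(-15.5,66),(-15.5,131)]+[(-15.5*np.cos(q),130+15.5*np.sin(q)) for q in np.linspace(0,np.pi,13)]+[(15.5,121),(15.5,71)]
  for n,im,x0,y0 in(("scene",big_s,205,152),("top",big_t,280,185)):
    pp=np.array([(proj(n,o+ux*x/1e3+[0,0,z/1e3])-[x0-.5,y0-.5])*6 for x,z in pts]).astype(int)
    cv2.polylines(im,[pp],False,col,1)
    for z in(0,.028):
      cc=np.array([(proj(n,o+[.025*np.cos(q),.025*np.sin(q),z])-[x0-.5,y0-.5])*6 for q in np.linspace(0,6.28,40)]).astype(int);cv2.polylines(im,[cc],True,(0,255,0),1)
cv2.imwrite("pics/m2.png",np.hstack([big_s,big_t]))
E
```

```text
[ 24.  62.  98. 112. 117.]
105 ((113.76964569091797, 297.16851806640625), (14.83996868133545, 39.53791809082031), 32.0053825378418)
edge 0.07169362421017382 -32.962881653289436 [-0.09173931  0.05947908  0.015     ]
edge 0.02748812504402256 -123.04856789351041 [-0.09173931  0.05947908  0.015     ]
115 ((123.0, 295.0000305175781), (1.8400535583496094, 26.02361488342285), 28.810794830322266)
edge 0.04722735037402588 -29.789587252445312 [-0.08826522  0.0424931   0.015     ]
edge 0.0034062746678668395 -119.9087833709467 [-0.08826522  0.0424931   0.015     ]
125 ((131.0, 323.0), (0.0, 0.0), 0.0)
edge 0.0 0.0 [-0.1395839  0.0283354  0.015    ]
edge 0.0 0.0 [-0.1395839  0.0283354  0.015    ]
disc top ctr? [ 0.54079304 -0.2154776   0.03025331] 0.002921288457163517
crown top [ 0.53845919 -0.21433151  0.15240172] 0.0006311052914054837
mid [ 0.53880434 -0.21593174  0.145     ] gate yaw -155.14241426483798 0.02962731223639275
```

View pics/m2.png

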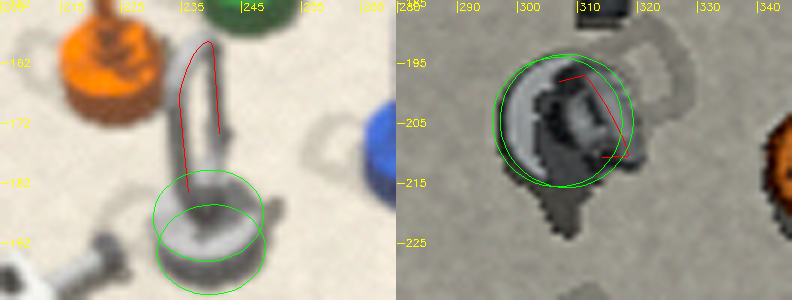

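The projected model agrees with both views to about 2 mm: disc top z≈0.030 (text 0.028), crown top 0.152 (text 0.1505), ring height 0.187 (nominal 0.190 ±0.012). Next I'll plan the reach and grasp the spine.

```bash
cat >> h.py <<'E'
W=np.array([.5392,-.2165]);WY=np.radians(-154)
SY=np.radians(147);U=np.array([np.cos(SY),np.sin(SY),0]);TIP=np.array([.46695,.11014,.18688])-.0175*U
GX,GZ=-.017,.133
def tcp(o,yaw): # weight origin (3) -> TCP
    return np.asarray(o)+np.array([np.cos(yaw),np.sin(yaw),0])*GX+[0,0,GZ+.054]
E
python3 - <<'E'
from h import *
best=None
for sg in(1,-1):
  q0=arm.ik(tcp([*W,0],WY),quat(WY+sg*np.pi/2));q1=arm.ik(tcp(TIP-[0,0,.1355],SY),quat(SY+sg*np.pi/2))
  q2=arm.ik(tcp(TIP-[0,0,.1355]-.06*U,SY),quat(SY+sg*np.pi/2))
  print(sg,*[None if q is None else np.round(q,2) for q in(q0,q1,q2)])
E
```

```text
1 [-0.09  0.76  0.7   1.74 -0.62  0.88 -0.23] [-0.9   0.73  1.13  1.94 -0.8   1.01 -1.53] [-0.78  0.8   1.13  1.82 -0.82  1.09 -1.48]
-1 [ 0.34  0.66 -0.03  1.73  0.03  0.76  2.32] [-0.33  0.48  0.15  1.92 -0.1   0.75  0.87] [-0.25  0.54  0.16  1.8  -0.11  0.81  0.96]
```

```bash
python3 - <<'E'
from h import *
q=quat(WY-np.pi/2);T=tcp([*W,0],WY)
p=arm.read_tool_pos();arm.line_to(np.array(p)+[0.03,0,.1],velocity=.3)
arm.move_gripper(.5,effort=100)
arm.movep(T+[0,0,.13],q);print(arm.read_time(),arm.read_ft_force())
arm.line_to(T+[0,0,.05],velocity=.2)
a=snapshot("scene");b=snapshot("top")
m=np.hstack([zm(a,205,140,66,66),zm(b,280,175,66,66)]);cv2.imwrite("pics/g1.png",m)
print(arm.read_time(),arm.read_tool_pos(),T)
E
```

```text
4.2417 [ 0.29248253  0.05032907 -0.60438643]
4.8917 [ 0.55547019 -0.20963221  0.23877728] [ 0.5544795  -0.20904769  0.187     ]
```

View pics/g1.png

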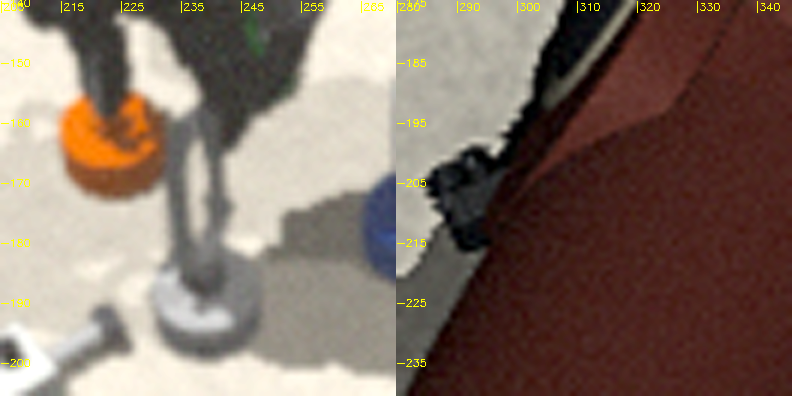

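The scene view shows the hook crown at (238,158) between the left finger tip (222,157) and the right finger tip (243,165). The arm hides the top view. I'll check the expected fingertip pixels before lowering.

```bash
python3 - <<'E'
from h import *
p=np.array(arm.read_tool_pos());j=WY-np.pi/2;J=np.array([np.cos(j),np.sin(j),0])
for k in(-.021,0,.021): print(k,proj("scene",p+J*k-[0,0,.07]),proj("scene",p+J*k-[0,0,.0]))
ux=np.array([np.cos(WY),np.sin(WY),0]);o=np.array([*W,0])
print(proj("scene",o+[0,0,.1505]),proj("scene",o-.0155*ux+[0,0,.131]),arm.read_opening())
E
```

```text
-0.021 [224.6512595  156.48937749] [222.15962578 136.88794915]
0 [232.35719309 159.47340672] [230.37640594 139.96049124]
0.021 [240.14821643 162.49038592] [238.69014    143.06928781]
[236.56193484 159.15781867] [234.07195236 168.51646602] 0.5008629602594242
```

Fingertips match the prediction and the spine sits where expected, so I'm descending and gripping.

```bash
python3 - <<'E'
from h import *
T=tcp([*W,0],WY)
arm.line_to(T,velocity=.1);print(arm.read_tool_pos(),arm.read_ft_force())
arm.move_gripper(0,effort=100);f0=np.array(arm.read_ft_force());print(arm.read_opening(),f0)
arm.line_to(T+[0,0,.22],velocity=.2);arm.pause(.2)
print(arm.read_opening(),np.array(arm.read_ft_force()),arm.read_time())
a=tcp(TIP-[0,0,.10],SY)-.09*U
arm.movep(a+[0,0,.14],quat(SY-np.pi/2))
arm.line_to(a,velocity=.15);arm.pause(.2)
print(a,arm.read_tool_pos(),arm.read_ft_force(),arm.read_wrist_torque(),arm.read_time())
s=snapshot("scene");b=snapshot("top");cv2.imwrite("pics/s2.png",s);cv2.imwrite("pics/t2.png",b)
m=np.hstack([zm(s,310,180,66,60),zm(b,120,205,66,60)]);cv2.imwrite("pics/g2.png",m)
E
```

```text
[ 0.55483963 -0.20934608  0.18751447] [ 0.11555254 -0.76476263 -0.11122674]
0.08324177543646395 [-0.20687373 -0.54838248  2.91821315]
0.08719752625220072 [-0.4026315   0.49090993 -7.13239258] 7.4083
[0.57136449 0.04233244 0.27388   ] [0.57176448 0.0422634  0.27479431] [ 0.01513106 -0.23068795 -6.37279417] [-0.07601981 -0.0960241   0.0348174 ] 9.925
```

View pics/g2.png

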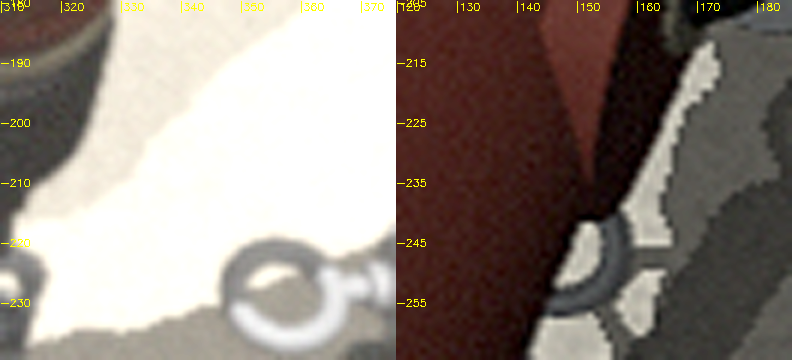

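The crop missed the hook because the weight is farther left. I'll take a wider crop of the same picture.

```bash
python3 - <<'E'
from h import *
o=TIP-[0,0,.10]-.09*U+[.0004,0,.0009]
s=cv2.imread("pics/s2.png");im=zm(s,265,190,130,98,6)
pts=[(-15.5,66),(-15.5,131)]+[(-15.5*np.cos(q),130+15.5*np.sin(q)) for q in np.linspace(0,np.pi,13)]+[(15.5,121),(15.5,71)]
pr=lambda X:((proj("scene",X)-[264.5,189.5])*6).astype(int)
cv2.polylines(im,[np.array([pr(o+U*x/1e3+[0,0,z/1e3]) for x,z in pts])],False,(0,0,255),1)
for z in(0,.028): cv2.polylines(im,[np.array([pr(o+[.025*np.cos(q),.025*np.sin(q),z]) for q in np.linspace(0,6.28,40)])],True,(0,255,0),1)
V=np.array([-U[1],U[0],0])
for r in(.0125,.0225): cv2.polylines(im,[np.array([pr(TIP+.0175*U+r*(np.cos(q)*U+np.sin(q)*V)) for q in np.linspace(0,6.28,40)])],True,(255,0,0),1)
cv2.imwrite("pics/g3.png",im)
E
```

```text
(no output)
```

View pics/g3.png

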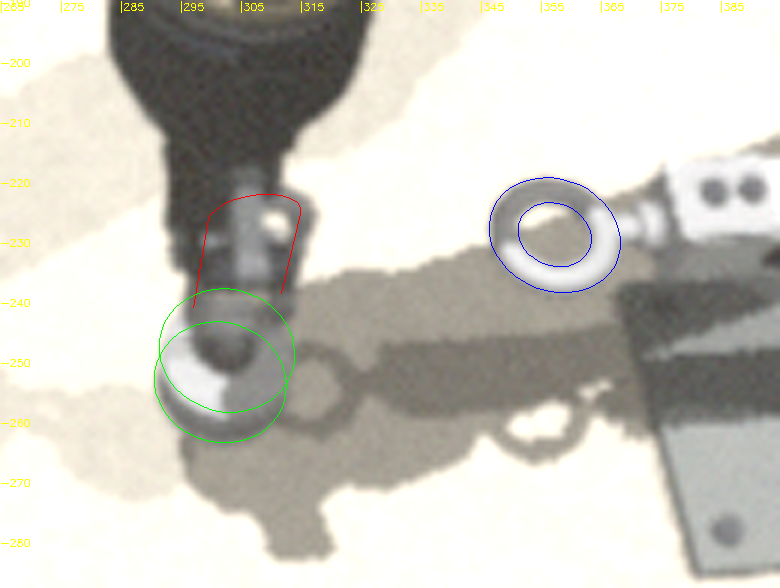

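The projected ring (blue) and hook (red/green) both lie on the image to within about 1 px, and the grip is straight. Next I'll measure the ring height by touch, bringing the crown up gently under the bar.

```bash
cat >> h.py <<'E'
def go(x,z,v=.1): # weight origin at stand x, world z
    o=TIP+x*U;o[2]=z;arm.line_to(tcp(o,SY),velocity=v)
def wz(): 
    d=np.array(arm.read_tool_pos())-tcp(TIP,SY);return d@U,d[2]+TIP[2]
def F(): return np.mean([np.array(arm.read_ft_force()) for _ in range(4)],0)
def sf(f): V=np.array([-U[1],U[0],0]);return np.round([f@U,f@V,f[2]],2)
E
python3 - <<'E'
from h import *
go(-.09,.021,.15);go(-.008,.021,.1);arm.pause(.3)
f0=F();print(sf(f0),wz(),arm.read_time())
z=.021
while z<.05:
    z+=.001;go(-.008,z,.02);arm.pause(.05);f=sf(F()-f0)
    if z>.027: print(round(z,3),np.round(wz(),4),f)
    if f[2]<-2.5 or abs(f[0])>4: break
go(-.008,.022,.05);arm.pause(.2);print(sf(F()-f0),arm.read_time())
E
```

```text
[ 0.15 -0.04 -7.02] (np.float64(-0.008435440329502391), np.float64(0.020952765033233733)) 11.8833
0.027 [-0.008  0.027] [0.61 0.19 0.54]
0.028 [-0.008   0.0281] [-0.63 -0.88 -0.25]
0.029 [-0.008  0.029] [ 1.27  0.09 -0.79]
0.03 [-0.008  0.03 ] [ 0.22 -0.82 -0.07]
0.031 [-0.008  0.031] [-0.43 -0.27  0.  ]
0.032 [-0.008  0.032] [ 0.28 -0.6   1.81]
0.033 [-0.008  0.033] [-0.43 -0.18 -1.12]
0.034 [-0.008  0.034] [ 0.4  -0.16 -0.15]
0.035 [-0.0079  0.0345] [-1.58 -0.38 -6.93]
[ 0.01 -0.96  0.19] 16.6917
```

The touch gives the bar at z ≈ 0.0343 + 0.1542 = 0.1885, against 0.187 by sight, so they agree. Now I'll push the gate onto the ring.

```bash
python3 - <<'E'
from h import *
go(-.055,.022,.15);go(-.055,.0775,.15);go(-.029,.0775,.08);arm.pause(.3)
f0=F();print(sf(f0),wz(),arm.read_time())
x=-.029
while x<-.0025:
    x+=.001;go(x,.0775,.03);arm.pause(.03);f=sf(F()-f0)
    print(round(x,4),np.round(wz(),4),f)
    if abs(f[0])>9 or np.linalg.norm(f)>12: break
print(arm.read_time(),arm.read_opening())
E
```

```text
[-0.77 -0.07 -7.31] (np.float64(-0.029265677459209872), np.float64(0.07750644528521505)) 18.45
-0.028 [-0.028   0.0775] [ 0.13  0.85 -0.83]
-0.027 [-0.0269  0.0775] [0.81 0.45 0.35]
-0.026 [-0.026   0.0775] [0.76 0.82 0.5 ]
-0.025 [-0.0253  0.0776] [ 0.35  0.05 -0.16]
-0.024 [-0.0248  0.0778] [-1.55  0.2   0.11]
-0.023 [-0.0233  0.0776] [-2.46  0.36 -0.36]
-0.022 [-0.022   0.0775] [-3.25 -0.09  0.25]
-0.021 [-0.021   0.0775] [-2.51 -0.19 -1.43]
-0.02 [-0.02    0.0775] [-3.12 -0.2  -0.77]
-0.019 [-0.019   0.0776] [-2.86 -1.63 -1.18]
-0.018 [-0.0181  0.0776] [-3.22 -1.75 -0.74]
-0.017 [-0.0171  0.0776] [-3.52 -1.64  0.8 ]
-0.016 [-0.0162  0.0777] [-3.33 -2.21  0.64]
-0.015 [-0.0153  0.0777] [-3.6  -1.72  0.79]
-0.014 [-0.0143  0.0776] [-4.54 -1.69  2.15]
-0.013 [-0.0133  0.0777] [-4.17 -0.32 -0.36]
-0.012 [-0.0124  0.0776] [-4.26 -0.61  0.86]
-0.011 [-0.0115  0.0776] [-3.67 -0.37  0.9 ]
-0.01 [-0.0106  0.0776] [-3.94 -0.37  0.54]
-0.009 [-0.0096  0.0776] [-4.44 -0.37 -0.06]
-0.008 [-0.0087  0.0776] [-5.36 -0.74  0.36]
-0.007 [-0.0077  0.0776] [-4.52 -0.55 -0.2 ]
-0.006 [-0.0068  0.0776] [-4.41  0.45  0.02]
-0.005 [-0.0058  0.0775] [-5.61  0.49 -0.23]
-0.004 [-0.0049  0.0775] [-5.57 -0.68 -0.55]
-0.003 [-0.0039  0.0775] [-6.11  0.36  0.46]
-0.002 [-0.0031  0.0774] [-6.46 -0.2  -2.09]
26.1 0.08791591118117995
```

Contact came at x ≈ -24.5 mm, and the force rose smoothly to 6 N with the gate near its stop. Now lowering with force watch.

```bash
python3 - <<'E'
from h import *
f0=np.array([0,0,-7.1]);x,_=wz();x=-.0015;z=.0775
while z>.0475:
    z-=.001
    if z<.064: x=min(x+.0004,.001)
    go(x,z,.04);arm.pause(.03);f=sf(F()-f0)
    print(np.round([x,z],4),np.round(wz(),4),f)
    if f[2]>8 or np.linalg.norm(f)>13: break
print(arm.read_time(),arm.read_opening())
E
```

```text
[-0.0015  0.0765] [-0.0023  0.0761] [-5.89 -0.05 -2.74]
[-0.0015  0.0755] [-0.0019  0.0751] [-5.46  0.14 -2.75]
[-0.0015  0.0745] [-0.0017  0.0741] [-5.54 -0.05 -1.87]
[-0.0015  0.0735] [-0.0013  0.0729] [-3.83  0.09 -2.56]
[-0.0015  0.0725] [-0.0006  0.0718] [-3.36 -0.98 -5.39]
[-0.0015  0.0715] [-0.001   0.0711] [-4.25  0.33 -4.89]
[-0.0015  0.0705] [-0.0011  0.0703] [-3.34 -0.71 -4.58]
[-0.0015  0.0695] [-0.001   0.0692] [-3.37 -1.41 -6.16]
[-0.0015  0.0685] [-0.0004  0.0677] [-1.39 -0.14 -8.48]
[-0.0015  0.0675] [-0.0009  0.0669] [-1.54 -0.09 -9.04]
[-0.0015  0.0665] [-0.0012  0.0663] [-1.78 -0.39 -8.75]
[-0.0015  0.0655] [-0.0019  0.0665] [-0.42 -0.56 -0.2 ]
[-0.0015  0.0645] [-0.0015  0.0647] [-0.88 -0.67  0.12]
[-0.0011  0.0635] [-0.001   0.0634] [-1.02  0.51  0.05]
[-0.0007  0.0625] [-0.0006  0.0624] [-0.01 -0.26 -0.84]
[-0.0003  0.0615] [-0.0002  0.0614] [-0.69  0.13  0.04]
[0.0001 0.0605] [0.0002 0.0605] [-0.56  0.21  0.05]
[0.0005 0.0595] [0.0006 0.0595] [0.84 1.29 0.39]
[0.0009 0.0585] [0.001  0.0585] [-0.41 -0.26 -0.03]
[0.001  0.0575] [0.001  0.0574] [0.12 0.14 0.03]
[0.001  0.0565] [0.001  0.0565] [-0.5  -1.2   0.12]
[0.001  0.0555] [0.001  0.0555] [ 0.4   0.09 -0.02]
[0.001  0.0545] [0.001  0.0545] [ 0.48 -0.66  0.16]
[0.001  0.0535] [0.0009 0.0535] [ 0.21  0.18 -0.2 ]
[0.001  0.0525] [0.0004 0.0529] [-0.87  0.01  4.86]
[0.001  0.0515] [0.0003 0.0525] [ 0.39  0.83 12.38]
33.4667 0.08378808234616834
```

The gate snapped shut at z≈0.066 and the bar seated at z≈0.053 as predicted. I'll ease to just the weight's load, then release gently.

```bash
python3 - <<'E'
from h import *
f0=np.array([0,0,-7.1])
for z in(.0520,.0523,.0525):
    go(.0003,z,.02);arm.pause(.15);f=sf(F()-f0);print(z,wz(),f)
    if f[2]<7.5: break
arm.move_gripper(.14);arm.pause(.3);print(sf(F()));arm.move_gripper(.45);arm.pause(.4);print(arm.read_opening(),sf(F()),arm.read_time())
s=snapshot("scene");cv2.imwrite("pics/s4.png",s);cv2.imwrite("pics/g4.png",zm(s,300,190,130,98,6))
E
```

```text
0.052 (np.float64(0.00015359496738985082), np.float64(0.05243988619906667)) [ 0.35  0.74 12.53]
0.0523 (np.float64(0.00014269725095306953), np.float64(0.052481958808167056)) [ 0.37  0.97 12.23]
0.0525 (np.float64(0.00015211960160108534), np.float64(0.052516432959198805)) [ 1.08 -0.33 10.09]
[1.58 0.94 0.73]
0.45036380687740923 [-0.76  0.42 -0.51] 35.9667
```

View pics/g4.png

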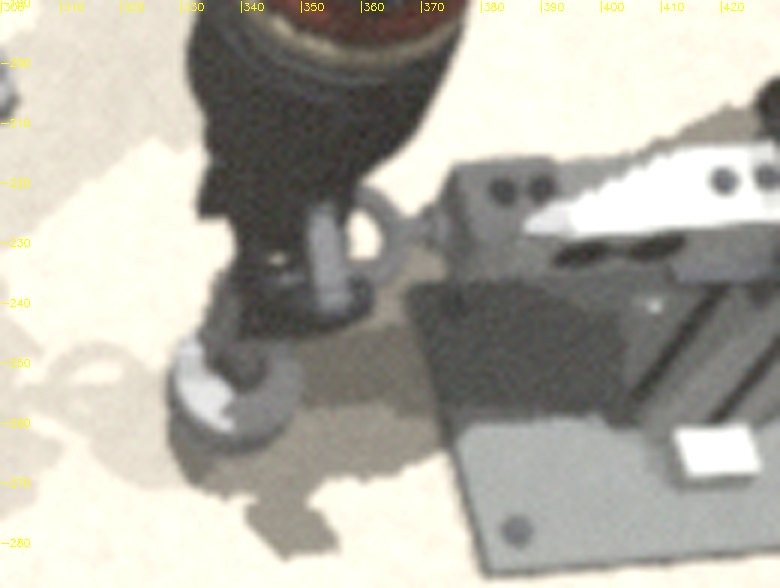

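The weight hangs freely with the fingers open around it, and the ring passes inside. Retreating straight up with a force watch.

```bash
python3 - <<'E'
from h import *
p=np.array(arm.read_tool_pos())
for k in(.005,.015,.03,.06,.15):
    arm.line_to(p+[0,0,k],velocity=.06 if k<.1 else .12);f=sf(F());print(k,f)
    if np.linalg.norm(f)>6: break
arm.line_to(p+[0,0,.15]-.15*U,velocity=.15)
arm.pause(1);print(arm.read_time())
s=snapshot("scene");t=snapshot("top");arm.pause(.4);s2=snapshot("scene")
print("motion diff",cv2.absdiff(s,s2)[190:290,300:430].max())
o=cv2.hconcat([zm(s,315,195,66,80),zm(t,120,205,66,80)]);cv2.imwrite("pics/g5.png",o)
for n,a in(("scene",s),("top",t)):
    b=cv2.imread(f"pics/{n}0.png");cv2.imwrite(f"pics/{n}5.png",a)
E
```

```text
0.005 [-0.84  0.02  0.42]
0.015 [0.38 0.39 0.02]
0.03 [ 1.06  0.59 -0.47]
0.06 [-0.39  0.57  1.08]
0.15 [0.02 0.24 0.48]
40.6833
motion diff 13
```

View pics/g5.png

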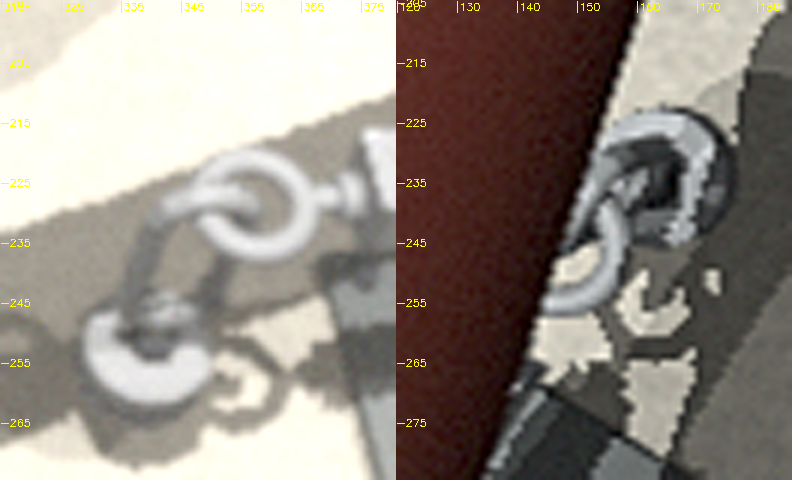

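View pics/scene5.png

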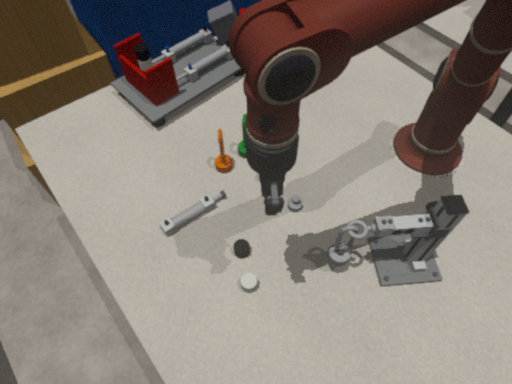

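The ring is through the crown with the gate closed below it. The weight is upright and clear of the bench, and the bystanders are at their original pixels: white (249,282), black (242,248), cylinder (190,213), plain weight (295,204).

```bash
python3 -c "
from station import arm,ticket
print(arm.read_time(),arm.read_ft_force());print(ticket.finish_job())"
```

```text
41.2333 [-0.65541022 -0.46735897 -0.03032595]
the job is handed in; nothing more can be done
None
```

The test weight is hanging from the eye bolt by its snap hook with the ring inside, and I handed the job in at 41.2 s of the 64 s allowed.

**How it went**
- **Locating:** I found the weight and the ring from the two camera views. A light touch of the crown under the ring put the bar at 188.5 mm, against 187 mm by sight.
- **Gate:** I gripped the hook's spine and pushed the gate on along the beam; the force rose from about 3 N to 6.5 N. As I lowered the hook, the side load dropped away at a weight height of about 66 mm, which I read as the gate snapping shut.
- **Seating:** The bar seated at a weight height of about 53 mm, as predicted. The highest load I read on the stand was about 12.5 N. I then let go and backed away without touching anything.

**Last checks**
- **Weight:** The pictures show the ring inside the hook and the weight upright and clear of the bench. Two pictures 0.4 s apart differed only by about the image noise, so it was still.
- **Surroundings:** By eye, the four bystanders were at their starting places. The wrist force was about zero.
- **Not measured:** I could only judge the shut gate from the force drop and the picture, and I didn't triangulate the final hanging height again. No check failed or disagreed beyond 1–2 mm.

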